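# Flip the hex key and pull up the guide-shaft clamp screw

## Task

Tighten the cap screw of the white guide-shaft clamp. Take the L-shaped hex key out of the wooden block, flip it over so that its SHORT arm sits fully down in the screw's socket, then use the long arm as the lever and pull the stiff screw clockwise (seen from above) until it comes up solid; keep a firm pull of about 15 N near the end of the long arm for about a second, never straining it much beyond that, then let go and leave the key seated in the tight screw. Turn the screw only with the short arm in the socket and leave the other things on the table alone.

Things in the scene. Friction and masses are not known exactly. Their poses are not given: they have to be found in the camera images.
- key_grip (a point): grip point on the dark steel L-shaped hex key (260 g, 14 mm across flats, arms 150 and 56 mm outer length), on the long arm's centreline 55 mm from the crossing of the two centrelines, near the centre of mass. Key axes: z along the long arm towards the corner, x from the corner along the short arm; a pair of flats of both arms faces +-y (pinch there)
- key_short_end (a point): middle of the short arm's end face, 49 mm along key x from the centrelines' crossing; the last 3 mm are chamfered. Axes as for key_grip. At the start the key stands in the block, long arm down, this arm level on top and pointing roughly away from the robot; it may lean a degree or two in its hole
- key_long_end (a point): middle of the long arm's end face, 143 mm along key -z from the centrelines' crossing. Axes as for key_grip
- key_block: fixed wooden block 80 x 80 mm, 60 mm high, origin at the middle of its underside; the key stands in the 18.5 mm square hole in its middle, hole floor 8 mm above the table
- clamp: fixed white clamp block 90 x 70 mm, 30 mm high, on a level chrome shaft 200 mm long (along its y, lower than the block's top); origin at the middle of its underside. The cap screw stands upright in the middle of its top, dark head about 33 mm across and 24 mm high, head top 54 mm above the table
- socket (a point): centre of the mouth of the screw's hex socket, top of the head, turning with the screw; about 0.5 mm free all round the key, 20 mm deep, z up. The short arm, pointing straight down, enters when the long arm points (from above) along this x axis or any multiple of 60 degrees from it, with about 4 degrees of play either way
- socket_floor (a point): centre of the socket's floor, 34 mm above the table; axes as for socket. With the short end on this floor the long arm lies level, its centreline 83 mm above the table; left alone it droops by up to 6 degrees (play)
- screw (a joint): turn of the screw, rad, clockwise seen from above; starts between 0.05 and 0.3, comes up solid at 1.0 (fully tight). Stiff all the way: takes about 0.6 N m to turn (about 5 N at 118 mm out along the long arm) and stays where it is left
- drops: bystander: small plastic bottle 62 mm high; leave alone
- lens_ring: bystander: loose lens ring 42 mm across; leave alone
- lens_ring2: bystander: loose lens ring 42 mm across, nearer the robot than the other; leave alone
- driver: bystander: screwdriver 150 mm long; leave alone
- model_eye: bystander: white model eye on a foot, 55 mm high; leave alone
- windup (a joint): elastic twist of the screw's seat under load, rad, clockwise: 0.02 rad per N m of torque on the screw; springs back to 0 when let go. Firm: above 0.022 (1.1 N m); strained: above 0.06 (3 N m, 25 N at 118 mm out along the long arm)
Mind the look-alikes: they are no part of the job. Of the things like the part that bears key_grip, leave any that is red; of the rest the smaller one is meant. There is more than one size of the clamp; the one meant has the size given above.

How it is judged:
By the outcome, as a careful person would: the job done as asked, in the order asked, and still so for the second after the job is handed in, with the robot touching nothing.
It also fails if it takes over 72 s, if anything falls off the work surface, if the arm or the gripper's body presses on something with over 40 N, if the wrist force passes 120 N, or if a joint passes its speed limit or range.

## Robot

A 6-joint arm with a two-finger parallel gripper is mounted at the origin on the work surface. World frame = base frame: x ahead of the robot, y to its left, z up, the work surface at z = 0. Lengths are in m, angles in degrees, forces in N, time in s.
With the tool pointing down it reaches from about 0.3 to 0.775 m from the base axis. Payload 14.6 kg.
Tool frame: the origin (TCP) lies between the finger pads; the fingertips stand ahead of it and the grasp point (between the pads) lies 2 mm behind it (finger_overhang is the z of the fingertips in the tool frame, in m); z points along the fingers, y is the direction in which the jaws open and shut (so a half turn about z gives the same grasp; the last joint's range is limited). The gripper opens to 94 mm and grips with 3 to 60 N. Pads are 16 mm wide; open, the fingers measure 119 mm over their backs; the gripper's body (75 mm by 177 mm) begins 78 mm behind the grasp point.
Start: joints at [66.2, 17.183, 87.147, -0, 75.671, -3.816], TCP at [0.188, 0.517, 0.222] pointing down, gripper open.
Joint ranges: [-173.82, 173.82], [-45.26, 126.66], [13.44, 144.39], [-59.66, 239.66], [0, 175.72], [-146.38, 146.38]. Speed limits (degrees/s): [127.2, 127.2, 147.25, 180, 180, 180].

## Interface

Orientations are given as a 3x3 rotation matrix whose columns are the frame's x, y, z axes.
In Python, from workcell import * gives the robot as it stands. The module is installed in compiled form; this text tells all that it offers. Calls block until the motion is done:
- reach(position, orientation): joint-space move of the TCP to a pose.
- move_straight(position, ori=None, max_speed=0.15, max_force=None): straight line of the TCP; ori=None keeps the orientation; max_speed is the mean speed in m/s. With max_force (N) it stops when the force on the tool has changed by that much, and returns True; else False.
- move_j(angles): joint-space move.
- command_gripper(opening): finger opening in m; the grip force is fixed at half the most; returns when the fingers have stopped.
- sleep(seconds).
- inverse_kinematics(position, orientation): joint angles nearest the present ones, or None.
- observe(): the state.
- read_camera(name): name is "scene" or "top" or "wrist"; returns a dict with "color" (480x640x3 uint8, red, green, blue), "range_z" (480x640 float32, m along the optical axis (not along the pixel's ray), 0 where there is no reading), "fovy" (degrees; the focal length in pixels is half the picture's height over the tangent of half this angle, whatever the lens; pixels are square), "cx", "cy" (the principal point, pixels), "distortion" ([k1, k2, p1, p2, k3] as OpenCV has them; the pictures are not rectified), "R" (3x3) and "t" (3): a world point X has camera coordinates R X + t; the wrist camera has in their place "tool_from_camera" (4x4, takes a point from camera to tool coordinates, whose origin is the TCP and whose axes are the flange's). Camera axes: x right, y down, z forward; pixel columns grow to the right and rows downward; lengths in m; the calibration is good to about 2 mm. A picture is of the moment at which its call begins: read the wrist's pose just before it.
A pose or a line that the arm cannot do raises IKError and nothing moves.
- hand_in(): hands the job in, once; it reports no verdict.
The state is a dict: "time": time; "joints": joint angles; "qd": joint speeds; "effort": joint torques, N m; "tool_pos": TCP position; "tcp_rot": TCP orientation; "ft_force": force on the tool from outside, world axes, zero at the start; "wrist_torque": the same for the moment, N m; "width": finger opening in m.
Only numpy, scipy, OpenCV 4.12 (cv2) and the standard library are available. Lean on these libraries where they do the work, as an engineer would, in place of code of your own. Each camera call takes 0.05 s, during which the arm holds its last target. There are 200 camera calls.

## Working session

There is one attempt and no reset: what is moved stays moved. The work goes in short steps, each a Python script; the robot and the scene stay as the last script left them, time stands still between calls to the robot, and variables do not carry over. Pictures are saved under pics/ and viewed, about 8 in all and at most 12, crops included, and the job is handed in when it is done.

```bash
mkdir -p pics
cat > h.py <<'E'
from workcell import *
import numpy as np, cv2, pickle
def K(c):
    f=240/np.tan(np.radians(c["fovy"])/2); return np.array([[f,0,c["cx"]],[0,f,c["cy"]],[0,0,1.]])
def cam(name):
    o=observe(); c=read_camera(name); c=dict(c)
    if name=="wrist":
        T=np.eye(4);T[:3,:3]=o["tcp_rot"];T[:3,3]=o["tool_pos"]
        W=T@np.array(c["tool_from_camera"]); c["R"]=W[:3,:3].T; c["t"]=-W[:3,:3].T@W[:3,3]
    return c
def save(c,n):
    cv2.imwrite("pics/%s.png"%n,c["color"][:,:,::-1]); pickle.dump(c,open("pics/%s.pkl"%n,"wb"))
def load(n): return pickle.load(open("pics/%s.pkl"%n,"rb"))
def ray(c,uv):
    p=cv2.undistortPoints(np.array(uv,float).reshape(-1,1,2),K(c),np.array(c["distortion"],float)).reshape(-1,2)
    d=np.c_[p,np.ones(len(p))]@c["R"]; o=-c["R"].T@c["t"]; return o,d
def plane(c,uv,z):
    o,d=ray(c,uv); return o+d*((z-o[2])/d[:,2])[:,None]
def cloud(c):
    v,u=np.mgrid[0:480,0:640]; p=cv2.undistortPoints(np.stack([u,v],-1).reshape(-1,1,2).astype(float),K(c),np.array(c["distortion"],float)).reshape(-1,2)
    z=c["range_z"].reshape(-1,1); X=(np.c_[p,np.ones(len(p))]*z-c["t"])@c["R"]; X[z[:,0]==0]=np.nan; return X.reshape(480,640,3)
def proj(c,X): return cv2.projectPoints(np.array(X,float).reshape(-1,3),cv2.Rodrigues(np.array(c["R"]))[0],np.array(c["t"],float),K(c),np.array(c["distortion"],float))[0].reshape(-1,2)
E
python3 - <<'E'
from h import *
for n in("scene","top"):
    c=cam(n); save(c,n); print(n,-c["R"].T@c["t"],c["fovy"],c["distortion"])
o=observe(); print({k:o[k] for k in o})
try: print(finger_overhang)
except Exception as e: print(e)
E
```

```text
scene [1.16680033 0.0584498  0.64245265] 53.77957707305207 [0.03244602 0.         0.         0.         0.        ]
top [0.39359902 0.06819461 1.04959465] 52.067843660073706 [-0.10117725  0.          0.          0.          0.        ]
{'time': 0.1, 'joints': array([ 6.61978400e+01,  1.72115757e+01,  8.71775241e+01, -1.26467198e-04,
        7.56703916e+01, -3.81735968e+00]), 'qd': array([-0.02341968,  0.01585155, -0.24689327,  0.01168102, -0.00523341,
        0.05047159]), 'effort': array([ 1.52056520e-03, -5.32648587e+01, -3.53283370e+01,  7.10228272e-02,
        2.34583416e-02, -8.60671867e-05]), 'tool_pos': array([0.18789969, 0.51666918, 0.22194562]), 'tcp_rot': array([[-9.39783494e-01,  3.41770115e-01, -4.17089167e-04],
       [ 3.41770362e-01,  9.39783015e-01, -9.50870256e-04],
       [ 6.69942791e-05, -1.03616089e-03, -9.99999461e-01]]), 'ft_force': array([-0.56166933, -0.31045265, -0.54263239]), 'wrist_torque': array([0.03146346, 0.04029736, 0.01034762]), 'width': 0.09357504637776462}
0.017
```

View pics/scene.png

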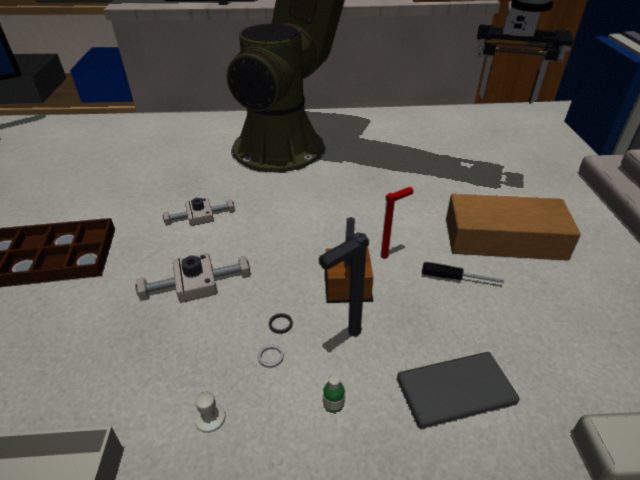

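View pics/top.png

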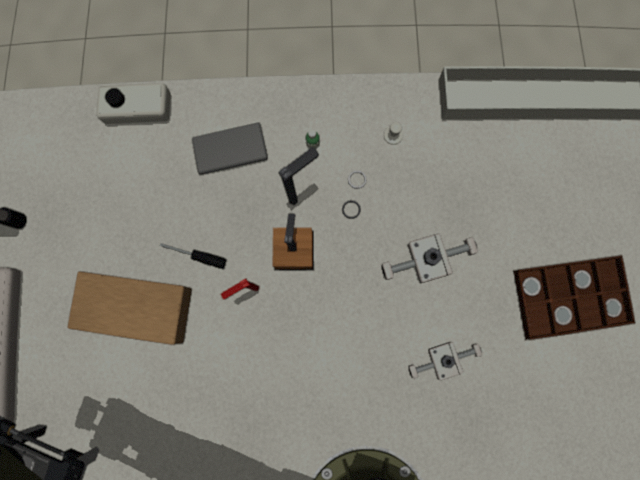

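Candidates for the key: red key (scene 395,220 / top 240,290) is excluded. The large dark key stands free (scene 355,270 / top 290,180). The smaller dark key is in the wooden block (scene 350,235 / top 291,235), which matches the description. Clamps are at top (432,257), the larger one, and (447,361), the smaller one. Next I measure sizes and check a crop.

Run:
```python
from h import *
c=load("top"); X=cloud(c)
def box(name,u0,u1,v0,v1,zl,zh):
    P=X[v0:v1,u0:u1]; m=(P[...,2]>zl)&(P[...,2]<zh); q=P[m]
    r=cv2.minAreaRect(q[:,:2].astype(np.float32)); print(name,len(q),np.round(r[0],4),np.round(r[1],4),round(r[2],1),"z",np.round(np.percentile(q[:,2],[5,50,95]),4)); return q
box("block",260,325,215,280,.052,.068)
box("keytop",270,312,200,255,.085,.3)
box("bigkey",270,325,140,215,.08,.4)
box("bigkeyall",270,325,140,212,.02,.4)
box("red",215,265,270,310,.03,.3)
for n,a in(("A",(375,485,225,290)),("B",(405,490,335,385))):
    box(n+" body",*a,.022,.034); box(n+" head",*a,.044,.06); box(n+" all",*a,.008,.08)
for n,a in(("drops",(300,325,125,152)),("ring",(345,370,170,190)),("ring2",(338,364,198,222)),("driver",(155,230,238,272)),("eye",(380,408,120,148))): box(n,*a,.004,.1)
a=cv2.resize(c["color"][190:290,240:340],(400,400),interpolation=2); b=cv2.resize(c["color"][225:290,385:485],(400,260),interpolation=2)
b=cv2.copyMakeBorder(b,0,140,0,0,0)
cv2.imwrite("pics/crop1.png",np.hstack([a,b])[:,:,::-1])
```

```text
block 1366 [0.5372 0.139 ] [0.0799 0.0806] 88.8 z [0.0569 0.0602 0.063 ]
keytop 281 [0.5579 0.1358] [0.0145 0.057 ] 81.9 z [0.1067 0.1567 0.1603]
bigkey 743 [0.6458 0.1253] [0.0512 0.1225] 64.4 z [0.1084 0.2085 0.2134]
bigkeyall 885 [0.7027 0.103 ] [0.0578 0.1508] 71.1 z [0.0317 0.207  0.2132]
red 320 [0.4483 0.239 ] [0.0151 0.0572] 30.1 z [0.0573 0.1485 0.1523]
A body 1495 [ 0.5113 -0.1499] [0.0903 0.2065] 14.6 z [0.0232 0.0294 0.0327]
A head 196 [ 0.5111 -0.1493] [0.0341 0.0333] 65.0 z [0.0471 0.054  0.0569]
A all 2101 [ 0.511  -0.1498] [0.0904 0.207 ] 15.1 z [0.0175 0.0292 0.0538]
B body 537 [ 0.2971 -0.1715] [0.0669 0.1528] 15.0 z [0.0222 0.0238 0.0271]
B head 8 [ 0.2978 -0.1742] [0.0222 0.0127] 2.7 z [0.0442 0.0445 0.0452]
B all 1258 [ 0.2966 -0.1717] [0.0682 0.1547] 15.7 z [0.0133 0.0222 0.0407]
drops 224 [0.7789 0.0913] [0.0306 0.0641] 34.4 z [0.0138 0.0398 0.0624]
ring 126 [ 0.6912 -0.0017] [0.0403 0.0431] 8.1 z [0.0044 0.0064 0.0101]
ring2 129 [0.6229 0.0127] [0.0559 0.0441] 75.0 z [0.0043 0.0064 0.0107]
driver 558 [0.5327 0.3588] [0.1604 0.0704] 87.6 z [0.0051 0.0215 0.0274]
eye 315 [ 0.7973 -0.089 ] [0.0585 0.0602] 1.4 z [0.0048 0.0098 0.0538]
```

View pics/crop1.png

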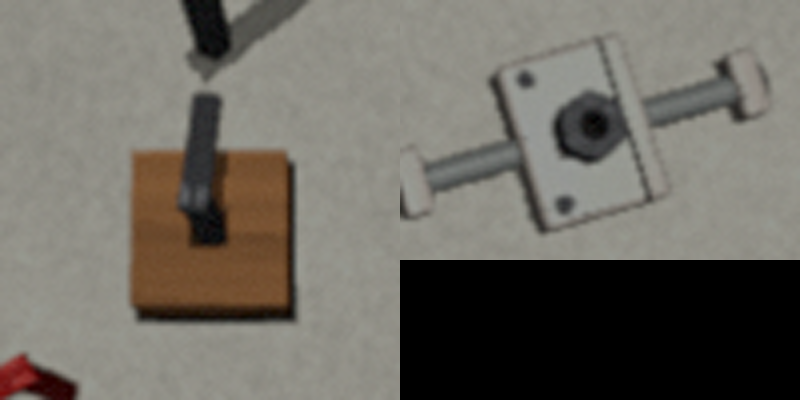

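The crop shows the small dark key standing in the block's hole (crop 205,150) and the white clamp with its hex head at crop (590,125). Clamp A's 90 mm body and 54 mm head height match, so A at (0.511,-0.150) is the one. Next I check which poses the arm can reach.

```bash
cat >> h.py <<'E'
def Rkey(phi):   # key frame, short arm down, long arm pointing at world angle phi
    z=-np.array([np.cos(phi),np.sin(phi),0]); x=np.array([0,0,-1.]); return np.c_[x,np.cross(z,x),z]
def toolinkey(tilt,s): # tool axes in key frame; tool z = cos*x - sin*z
    z=np.array([np.cos(tilt),0,-np.sin(tilt)]); y=np.array([0,s,0.]); return np.c_[np.cross(y,z),y,z]
E
python3 - <<'E'
from h import *
c=load("top"); w=read_camera("wrist"); print(np.round(w["tool_from_camera"],3),w["fovy"])
X=cloud(c); P=X[200:255,270:312]; q=P[(P[...,2]>.145)&(P[...,2]<.17)]
r=cv2.fitLine(q[:,:2].astype(np.float32),cv2.DIST_HUBER,0,.01,.01).ravel(); print("short arm yaw",np.degrees(np.arctan2(r[1],r[0])),cv2.minAreaRect(q[:,:2].astype(np.float32)))
def K0(yaw): x=np.array([np.cos(yaw),np.sin(yaw),0]);z=np.array([0,0,1.]);return np.c_[x,np.cross(z,x),z]
for tl in (0,15,30,45,60):
  for s in(1,-1):
    T=toolinkey(np.radians(tl),s)
    g=np.array([.537,.139,.098]); a=inverse_kinematics(g,K0(np.radians(-8))@T)
    row=[]
    for ph in range(0,360,30):
        b=inverse_kinematics(np.array([.511,-.15,.083])+.055*np.array([np.cos(np.radians(ph)),np.sin(np.radians(ph)),0]),Rkey(np.radians(ph))@T)
        if b is not None: row.append((ph,np.round(b).astype(int).tolist()))
    print(tl,s,None if a is None else np.round(a).astype(int),*row,sep="\n   ")
E
```

```text
[[ 0.    -0.974 -0.228  0.066]
 [ 1.     0.     0.001 -0.001]
 [-0.001 -0.228  0.974 -0.163]
 [ 0.     0.     0.     1.   ]] 68.94914984288444
short arm yaw -8.400282 ((0.5583577752113342, 0.1357506513595581), (0.014486453495919704, 0.05606020241975784), 81.75853729248047)
0
   1
   [ 25  41 127 214  80  83]
   (0, [-18, 30, 89, 0, 61, 72])
   (30, [-16, 28, 91, 0, 60, 44])
   (60, [-15, 26, 95, 0, 59, 15])
   (90, [-15, 23, 100, 0, 57, -15])
   (120, [-16, 20, 104, 0, 56, -46])
   (150, [-19, 18, 106, 0, 55, -79])
   (180, [-23, 18, 106, 0, 55, -113])
   (210, [-25, 20, 104, 0, 56, -145])
   (300, [-24, 29, 91, 0, 60, 126])
   (330, [-21, 30, 89, 0, 61, 99])
0
   -1
   [ 25  41 127 214  80 -97]
   (0, [-18, 30, 89, 0, 61, -108])
   (30, [-16, 28, 91, 0, 60, -136])
   (120, [-16, 20, 104, 0, 56, 134])
   (150, [-19, 18, 106, 0, 55, 101])
   (180, [-23, 18, 106, 0, 55, 67])
   (210, [-25, 20, 104, 0, 56, 35])
   (240, [-26, 23, 100, 0, 57, 4])
   (270, [-26, 26, 95, 0, 59, -26])
   (300, [-24, 29, 91, 0, 60, -54])
   (330, [-21, 30, 89, 0, 61, -81])
15
   1
   [ 24  29 128 218  56  76
[... 2314 characters left out ...]
, 35, 102, 63, 74, -46])
   (90, [-35, 43, 88, 45, 93, -52])
   (120, [-29, 49, 77, 28, 109, -64])
   (150, [-23, 52, 70, 7, 118, -83])
   (180, [-16, 52, 70, -15, 116, -105])
   (210, [-9, 48, 77, -34, 105, -122])
   (240, [-4, 42, 89, -51, 87, -133])
   (330, [-16, 23, 124, 205, 29, -105])
60
   -1
   [ 16  16 113 -28  26 136]
   (0, [-29, 24, 124, 132, 34, 118])
   (30, [-37, 28, 115, 88, 53, 133])
   (60, [-38, 35, 102, 63, 74, 134])
   (90, [-35, 43, 88, 45, 93, 128])
   (120, [-29, 49, 77, 28, 109, 116])
   (150, [-23, 52, 70, 7, 118, 97])
   (180, [-16, 52, 70, -15, 116, 75])
   (210, [-9, 48, 77, -34, 105, 58])
   (240, [-4, 42, 89, -51, 87, 47])
   (330, [-16, 23, 124, 205, 29, 75])
```

Run:
```python
from h import *
D=np.diag([-1.,1,-1]); s=np.array([.511,-.150])
reach([.30,.35,.30],D); reach([s[0]+.03,s[1],.2],D)
move_straight([s[0]+.03,s[1],.085],D,max_speed=.2)
c=cam("wrist"); save(c,"w1"); print(observe()["time"])
X=cloud(c); P=X.reshape(-1,3); near=np.linalg.norm(P[:,:2]-s,axis=1)<.022
q=P[near&(P[:,2]>.049)&(P[:,2]<.06)]; print(len(q),cv2.minEnclosingCircle(q[:,:2].astype(np.float32)),np.median(q[:,2]))
p=proj(c,[[*s,.054]])[0].astype(int); print(p)
a=c["color"][p[1]-60:p[1]+60,p[0]-60:p[0]+60]; a=cv2.resize(a,(600,600),interpolation=2); a=np.clip(a.astype(float)*2,0,255).astype(np.uint8)
cv2.imwrite("pics/w1c.png",a[:,:,::-1])
```

```text
3.825
2380 ((0.5111616849899292, -0.150175541639328), 0.018479978665709496) 0.05493891534344633
[317 222]
```

View pics/w1c.png

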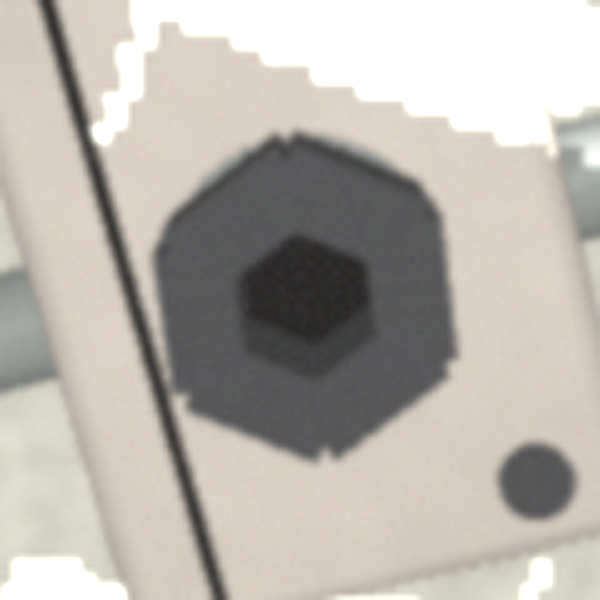

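The crop shows the dark hex head, with the socket mouth centred at about crop (308,308) and its vertices near the top and bottom. I fit the mouth next.

Run:
```python
from h import *
c=load("w1"); g=cv2.resize(c["color"][162:282,257:377].mean(2).astype(np.float32)*2,(1200,1200),interpolation=cv2.INTER_CUBIC)
for th in (64,70,75):
    m=(g<th).astype(np.uint8); n,l,st,ce=cv2.connectedComponentsWithStats(m); i=l[600,610]
    k=cv2.findContours((l==i).astype(np.uint8),0,1)[0][0]; k=cv2.convexHull(k)
    uv=(k.reshape(-1,2)+.5)/10-.5+[257,162]; W=plane(c,uv,.054)[:,:2]
    M=cv2.moments((W*1e4).astype(np.float32).reshape(-1,1,2)); ctr=np.array([M["m10"],M["m01"]])/M["m00"]/1e4
    d=W-ctr; th_=np.arctan2(d[:,1],d[:,0])
    # support width vs direction: min at flat normals
    A=np.radians(np.arange(0,60,.25)); w=[np.mean([np.ptp(d@[np.cos(a+b),np.sin(a+b)]) for b in np.radians([0,60,120])]) for a in A]
    w=np.array(w); print(th,np.round(ctr,4),"area",round(M["m00"]/1e8*1e6,1),"flat normal",np.degrees(A[w.argmin()]),w.min(),"vertex",np.degrees(A[w.argmax()]),w.max())
# clamp yaw from head/body
P=cloud(load("top"))[225:290,385:485]; q=P[(P[...,2]>.026)&(P[...,2]<.034)]; print(cv2.minAreaRect(q[:,:2].astype(np.float32)))
```

```text
64 [ 0.5108 -0.15  ] area 166.4 flat normal 37.75 0.014431155772010632 vertex 13.75 0.015100342868838039
70 [ 0.5113 -0.1501] area 188.3 flat normal 38.25 0.014907586981650905 vertex 8.0 0.016484712258929512
75 [ 0.5113 -0.1501] area 198.2 flat normal 37.75 0.015273424600472985 vertex 7.75 0.016936505203860232
((0.5114447474479675, -0.15055102109909058), (0.09032168984413147, 0.20399150252342224), 14.647648811340332)
```

Run:
```python
from h import *
yaw=np.radians(-8.3); x=np.array([np.cos(yaw),np.sin(yaw),0]);z=np.array([0,0,1.]);K0=np.c_[x,np.cross(z,x),z]
R=K0@toolinkey(np.radians(60),1); g=np.array([.5375,.1388,.096]); tcp=g+.002*R[:,2]
move_straight([.50,-.12,.27],max_speed=.3)
print(inverse_kinematics(tcp,R))
reach(tcp-.12*R[:,2],R)
print("f",observe()["ft_force"])
print(move_straight(tcp,R,max_speed=.1,max_force=8)); f0=observe()["ft_force"]
command_gripper(0); o=observe(); print("w",o["width"],"df",o["ft_force"]-f0,o["time"])
c=cam("wrist"); save(c,"w2")
print(move_straight(tcp+[0,0,.08],max_speed=.08,max_force=15)); o=observe(); print(o["tool_pos"],o["width"],o["ft_force"]-f0,o["time"])
c=cam("scene"); save(c,"s2")
```

```text
[ 16.05774705  16.32270757 112.85079483 -28.25840184  25.82106608
 -42.77132401]
f [0.47837648 0.41483354 0.90533319]
False
w 0.013634653172063933 df [-0.12104645 -1.02674148 -0.00144218] 8.2417
False
[0.53826857 0.13857492 0.17367423] 0.013948901627486743 [-0.5686894   0.18431363 -2.32933535] 9.4417
```

View pics/s2.png

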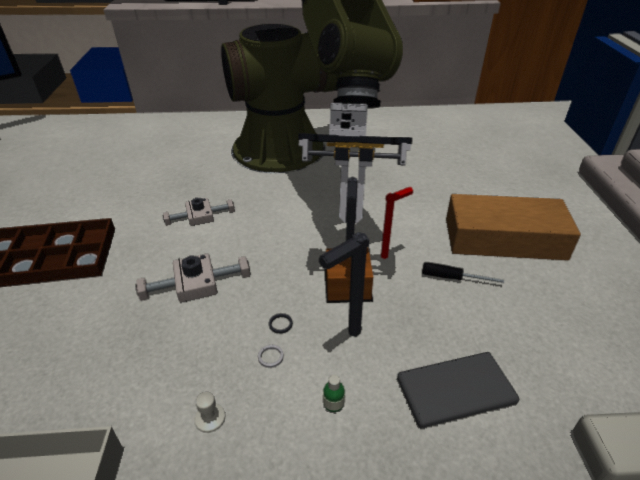

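The key is gripped and lifted clear of the block, and the large key is untouched. Next I retreat, flip it short arm down over the clamp with the long arm towards +y, and look from the scene and top cameras.

```bash
cat >> h.py <<'E'
T60=toolinkey(np.radians(60),1)
S=np.array([.5112,-.1501])
def tcpfor(cross,phi,pitch=0,off=(0,0)):
    # nominal key: TCP for crossing point & long-arm angle phi(deg)
    R=Rkey(np.radians(phi)); Rt=R@T60; return np.array(cross)+R@[0,0,-.055]+.002*Rt[:,2],Rt
E
python3 - <<'E'
from h import *
move_straight([.43,.03,.28],max_speed=.2)
p,R=tcpfor([*S,.083+.10],90); print(inverse_kinematics(p,R))
reach(p,R); p,R=tcpfor([*S,.083+.06],90)
move_straight(p,R,max_speed=.15); sleep(.3); o=observe(); print(o["tool_pos"]-p,o["width"],o["ft_force"],o["time"])
for n in("scene","top","wrist"): save(cam(n),n+"3")
a=load("scene3")["color"][200:320,120:280]; a=cv2.resize(a,(800,600),interpolation=2); cv2.imwrite("pics/s3c.png",np.clip(a[:,:,::-1].astype(float)*1.5,0,255))
E
```

```text
[-34.9809031   33.72693386  87.21762249  46.04562133  99.71355593
 -44.52510595]
[ 1.49321273e-04 -9.14816160e-05  6.08024969e-04] 0.013776351517225838 [ 0.4547714  -0.6793449  -2.37121046] 12.4417[ WARN:0@8.736] global loadsave.cpp:1063 imwrite_ Unsupported depth image for selected encoder is fallbacked to CV_8U.
```

View pics/s3c.png

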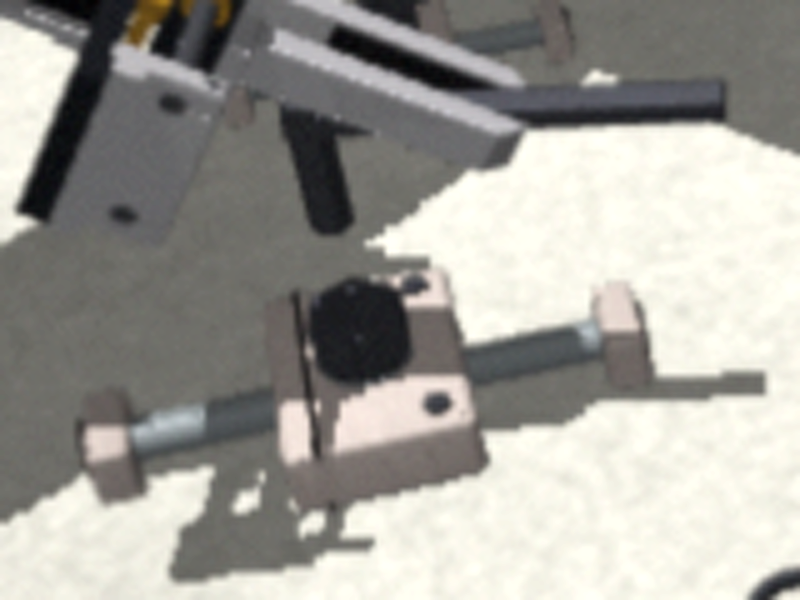

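View pics/wrist3.png

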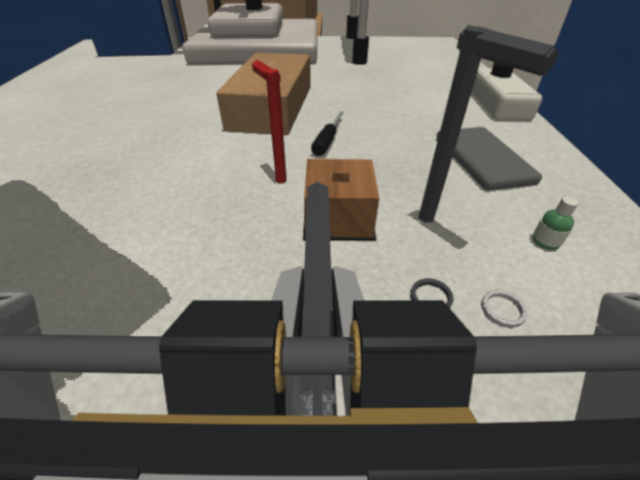

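The scene crop shows the short arm hanging at crop (300..350,110..230), the long arm's end at (725,100) and the head at (362,330). The wrist view shows the long arm held between the pads. Next I measure the edges against the nominal projection.

Run:
```python
from h import *
c=load("scene3"); o=observe(); R=Rkey(np.pi/2); Rt=R@T60; grip=np.array(o["tool_pos"])-.002*o["tcp_rot"][:,2]
C=grip-R@[0,0,-.055]; print("cross",C)
ks=lambda x,y,z: C+R@[x,y,z]
print("nominal short axis x=20,30,40,49",np.round(proj(c,[ks(a/1e3,0,0) for a in(20,30,40,49)]),2).tolist())
print("nominal long  z=-80,-110,-143",np.round(proj(c,[ks(0,0,-a/1e3) for a in(80,110,143)]),2).tolist())
print("socket mouth",proj(c,[[*S,.054]]), "head outline", np.round(proj(c,[[*(S+.0165*np.array([np.cos(t),np.sin(t)])),.054] for t in np.arange(0,6.3,1.57)]),1).tolist())
g=c["color"].max(2).astype(float)
X=cloud(c)
for v in range(222,248): print(v,g[v,174:194].astype(int), np.round(X[v,185,[0,2]],3))
print("long")
for u in (235,245,255,262,264,266): print(u,g[210:232,u].astype(int))
print(g[220,255:275].astype(int))
```

```text
cross [ 0.51123789 -0.15013784  0.14320704]
nominal short axis x=20,30,40,49 [[181.85, 232.28], [182.96, 236.71], [184.05, 241.07], [185.02, 244.94]]
nominal long  z=-80,-110,-143 [[226.76, 221.44], [244.29, 220.78], [263.5, 220.05]]
socket mouth [[189.19185008 261.5901962 ]] head outline [[187.7, 267.8], [198.3, 261.2], [190.6, 255.6], [180.0, 262.0], [187.7, 267.8]]
222 [76 68 35 31 33 32 35 39 43 61 67 69 70 71 68 68 68 71 68 71] [0.53  0.159]
223 [75 69 32 25 24 25 26 25 27 50 43 50 63 84 68 69 69 71 68 69] [0.518 0.148]
224 [72 68 31 22 23 21 25 22 25 32 26 29 37 50 49 59 67 68 71 71] [0.516 0.145]
225 [73 70 42 27 22 22 21 26 24 26 24 23 27 28 29 36 40 48 61 69] [0.517 0.143]
226 [74 72 46 28 24 26 23 23 24 24 23 24 22 29 29 30 29 35 42 50] [0.517 0.141]
227 [75 71 55 34 23 25 26 21 23 22 22 21 25 49 52 53 54 61 65 66] [0.513 0.136]
228 [73 73 66 50 25 24 23 24 23 23 18 20 20 48 70 72 73 76 78 76] [0.514 0.134]
229 [74 75 75 64 28 24 25 24 24 23 17 17 22 45 75 76 79 78 80 79] [0.514 0.132]
230 [76 75 74 70 40 21 24 24 23 23 20 18 20 39 75 78 79 81 80 80] [0.514 0.13 ]
231 [76 7
[... 1285 characters left out ...]
 77 78 79 75 77 71 63 63 63 63 65 72 75 75 75 87] [0.407 0.001]
long
235 [ 71  74  77  77  77  78  75  63  65  68  66  53  32  27  33  89 155 172
 172 169 168 170]
245 [ 75  76  76  73  74  74  59  64  68  68  66  46  28  29  49 139 164 167
 170 174 175 174]
255 [ 76  72  71  74  73  73  61  65  68  68  59  38  28  35  87 150 165 167
 169 167 167 170]
262 [ 74  76  75  76  74  67  63  68  68  68  51  34  28  33  86 154 172 174
 173 171 172 171]
264 [ 75  75  74  77  74  66  53  48  48  48  41  32  29  32  68 142 167 170
 173 170 169 165]
266 [ 76  73  73  74  76  77  74  73  74  76  75  74  74  76  76  90 147 165
 169 167 167 165]
[59 58 59 59 59 58 55 51 50 41 62 75 75 75 76 76 76 78 77 76]
```

Run:
```python
from h import *
c=load("scene"); g=c["color"].max(2).astype(int)
print("scene0 head, cols 174..206")
for v in range(254,281,2): print(v,g[v,174:206])
for c2,n in((load("top"),"top"),):
    g=c2["color"].max(2).astype(int); p=proj(c2,[[*S,.054]])[0]; print(n,p); u,v=np.round(p).astype(int)
    for r in range(v-9,v+10): print(r,u-10,g[r,u-10:u+11])
# top3: long arm
c3=load("top3"); R=Rkey(np.pi/2); C=np.array([S[0],S[1],.1432])
print("top3 nominal long z -100,-143",proj(c3,[C+R@[-.006,0,-.1],C+R@[-.006,0,-.143],C+R@[-.006,0,-.07]]).tolist())
p=proj(c3,[C+R@[0,0,-.143]])[0]; u,v=np.round(p).astype(int); g=c3["color"].max(2).astype(int)
for r in range(v-7,v+8): print(r,u-8,g[r,u-8:u+30])
```

```text
scene0 head, cols 174..206
254 [152 152 154 156 157 154 152 151 152 151 153 153 151 150 151 147 146 148
 149 150 153 151 150 153 152 150 131 128 115 114 122 133]
256 [154 154 156 155 154 151 152 151 155 156 153 151 144 118  93  67  60  66
  59  59  75  77  88  95 117 136  83  52  46  44  49  88]
258 [149 150 149 142 109 101 135 136 135 113  95  70  52  45  45  46  38  42
  39  41  43  46  48  46  46  51  49  47  51  60 109 122]
260 [143 140 137 132  96  63 136 122  62  49  52  52  43  30  25  23  17  21
  18  22  27  45  46  44  44  44  64 133 145 146 144 146]
262 [141 143 142 143 129  64 114 112  53  45  45  45  35  21  21  18  19  22
  23  22  24  42  47  46  47  43  38 116 145 149 146 147]
264 [140 146 147 144 133  60  76  93  51  53  49  47  48  36  35  31  26  31
  37  39  44  46  49  46  37  28  25  75 135 148 149 148]
266 [138 147 146 146 137  75  57  82  44  42  46  44  43  46  44  44  49  53
  48  41  38  31  24  22  21  20  19  49 130 147 146 148]
268 [136 147 150 148 144 107  52  91  48  26  20  25  27  31  30  33  31  30
  25  21  19  17  20  21  19  20  20  32  99 140 14
[... 4570 characters left out ...]
99 101 100 100 100 102 114 111  91
  72  70]
256 359 [168 166 166 165 161 165 172 167 142 125 129 138 154 161 156 153 149 151
 153 153 156 157 159 157 160 159 153 155 158 159 160 160 161 160 148 111
  92  92]
257 359 [165 163 167 164 163 164 170 170 162 159 161 165 169 173 171 168 164 164
 166 168 173 172 171 172 172 169 169 167 169 170 170 172 174 165 134 104
 101 101]
258 359 [166 166 169 168 166 168 171 171 168 165 169 169 168 166 168 170 167 162
 163 168 171 175 172 170 169 170 170 170 170 171 172 175 174 165 123 101
 103 102]
259 359 [164 168 169 170 170 171 172 170 170 167 168 169 169 166 168 172 169 165
 164 169 171 167 167 162 161 163 167 166 166 166 163 165 168 158 121 101
 102 100]
```

Measured against the socket, the key sits about 0.8 mm too far towards the corner, and its pitch is fine. I swing to phi=128° and insert under a force guard.

Run:
```python
from h import *
ph=128; d=np.array([np.cos(np.radians(ph)),np.sin(np.radians(ph))]); n=np.array([-d[1],d[0]])
def pose(a,b,z): return tcpfor([*(S+a*d+b*n),z],ph)
p,R=pose(.0008,0,.143); reach(p,R); p,R=pose(.0008,0,.110); move_straight(p,R,max_speed=.1); sleep(.2)
f0=observe()["ft_force"]; done=False
for a,b in [(.8,0),(.8,.8),(.8,-.8),(0,0),(1.6,0),(0,.8),(1.6,-.8)]:
    p,R=pose(a/1e3,b/1e3,.106); move_straight(p,R,max_speed=.05)
    q,R=pose(a/1e3,b/1e3,.0835); hit=move_straight(q,R,max_speed=.025,max_force=7); o=observe()
    h=o["tool_pos"][2]-q[2]+.0835; print(a,b,hit,"cross z",round(h,4),np.round(o["ft_force"]-f0,1),np.round(o["wrist_torque"],2),round(o["time"],2))
    if h<.09: break
for k in("scene","top"): save(cam(k),k+"4")
```

```text
0.8 0 False cross z 0.0834 [ 6.  -2.3 -1.7] [-0.8  -0.96 -0.22] 15.03
```

It went in on the first try: the crossing is at z=0.0834, so the arm is seated. I release, back off and check.

Run:
```python
from h import *
o=observe(); R=o["tcp_rot"]; p=np.array(o["tool_pos"])
print(move_straight(p-[0,0,.0012],max_speed=.02,max_force=6))
command_gripper(.05); print(observe()["ft_force"])
move_straight(p-.10*R[:,2]+[0,0,.01],max_speed=.2); 
ph=128; Rt=Rkey(np.radians(ph))@toolinkey(0,1); d=np.array([np.cos(np.radians(ph)),np.sin(np.radians(ph)),0])
t=np.array([*S,0])+.118*d
print(inverse_kinematics(t+[0,0,.20],Rt),inverse_kinematics(np.array([*S,.078])+.118*np.array([np.cos(1.36),np.sin(1.36),0]),Rkey(1.36)@toolinkey(0,1)))
reach(t+[0,0,.20],Rt); print(observe()["time"])
for k in("scene","top","wrist"): save(cam(k),k+"5")
c=load("wrist5"); a=cv2.resize(load("scene5")["color"][200:300,120:280],(640,400),interpolation=2)
b=cv2.resize(c["color"],(640,480))[:, :]
cv2.imwrite("pics/c5.png",cv2.resize(np.vstack([a,b]),(436,600))[:,:,::-1])
```

```text
False
[ 0.00814617 -1.28095797 -0.23681988]
[-1.21672322e+01  4.55860981e+00  1.05291468e+02 -2.54444375e-14
  7.01499218e+01 -5.01672322e+01] [-7.61413254e+00  2.50374522e+01  9.72962529e+01 -2.54444375e-14
  5.76662949e+01  4.46360732e+00]
17.9333
```

View pics/c5.png

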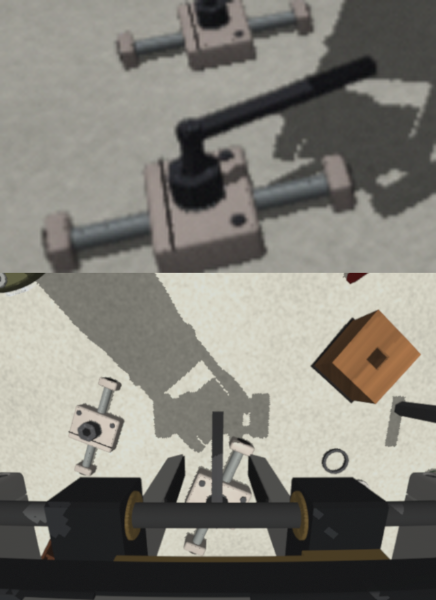

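The scene crop shows the key seated in the right clamp's screw with the long arm out level. The wrist view shows the gripper over it, with the other things undisturbed. Now I straddle the arm at 118 mm and turn.

```bash
cat >> h.py <<'E'
T0=toolinkey(0,1)
def pull(ph,r=.118,z=.077):
    a=np.radians(ph); return np.array([*S,z])+r*np.array([np.cos(a),np.sin(a),0]),Rkey(a)@T0
def ft(ph,f0): 
    a=np.radians(ph); f=observe()["ft_force"]-f0; return f@np.array([-np.sin(a),np.cos(a),0]),f
E
python3 - <<'E'
from h import *
X=cloud(load("wrist5")).reshape(-1,3); d=np.array([np.cos(np.radians(128)),np.sin(np.radians(128))]); rel=X[:,:2]-S; l=rel@d; w=rel@[-d[1],d[0]]
m=(abs(w)<.025)&(l>.1)&(l<.15)&(X[:,2]>.06)&(X[:,2]<.11); print(m.sum(),np.median(w[m]),l[m].max(),np.median(X[m,2]),np.polyfit(l[m],X[m,2],1))
p,R=pull(128); hit=move_straight(p,R,max_speed=.12,max_force=5); print(hit,observe()["tool_pos"])
command_gripper(.026); sleep(.2); f0=np.array(observe()["ft_force"]); print(f0,observe()["width"])
np.save("f0.npy",f0)
ph=128
if not hit:
  while ph>74:
    ph-=3; p,R=pull(ph); h=move_straight(p,R,max_speed=.06,max_force=9); t,f=ft(ph,f0); print(ph,h,round(t,1),np.round(f,1),round(observe()["time"],1))
    if h or t>9: break
np.save("ph.npy",ph)
E
```

```text
943 -0.0007659636239681641 0.14754091761639127 0.0765112173587599 [-0.10482892  0.08950394]
False [ 0.43890732 -0.05716779  0.07756298]
[ 0.91223919 -0.15422894 -0.38065771] 0.026174171401368112
125 False 0.1 [-0.5  0.6  0. ] 20.3
122 False 2.5 [-2.1 -1.3  0.6] 20.5
119 False 4.7 [-5.  -0.6  2.4] 20.8
116 False 6.2 [-6.5 -0.8  2.4] 21.0
113 False 5.4 [-5.6 -0.5  2.4] 21.3
110 False 5.6 [-5.9 -0.4  2.7] 21.5
107 False 5.2 [-5.6  0.7  2.9] 21.8
104 False 5.4 [-5.8  1.3  2.1] 22.0
101 False 5.1 [-5.3  0.4  1.8] 22.3
98 False 6.0 [-6.2  1.3  3.1] 22.5
95 False 5.6 [-5.7  1.8  2.9] 22.8
92 False 5.0 [-5.   2.1  2.3] 23.0
89 False 5.9 [-5.9  1.6  2.9] 23.3
86 False 5.7 [-5.5  2.4  2.6] 23.5
83 False 6.3 [-6.   2.9  2.6] 23.8
80 False 6.5 [-6.2  2.3  3.3] 24.0
77 False 5.0 [-4.3  3.7  1.8] 24.3
74 False 5.3 [-4.6  3.3  2.3] 24.5
```

Run:
```python
from h import *
f0=np.load("f0.npy"); ph=float(np.load("ph.npy"))
while ph>60:
    t,f=ft(ph,f0)
    if t>13.5: break
    s=1.0 if t<8 else .35
    ph-=s; p,R=pull(ph); h=move_straight(p,R,max_speed=.02,max_force=9); sleep(.15); t,f=ft(ph,f0); print(round(ph,2),h,round(t,1),np.round(f,1),round(observe()["time"],1))
t0=observe()["time"]
while observe()["time"]<t0+1.5:
    sleep(.1); t,f=ft(ph,f0); print(round(t,1),end=" ")
    if abs(t-15)>1.2 : ph-=.15*np.sign(15-t); p,R=pull(ph); move_straight(p,R,max_speed=.02)
np.save("ph.npy",ph); print(ph,observe()["tool_pos"],observe()["time"])
```

```text
73.0 False 5.1 [-4.3  3.4  1.9] 24.9
72.0 False 5.3 [-4.6  3.1  2.5] 25.3
71.0 False 6.0 [-4.9  4.3  2.9] 25.7
70.0 False 5.2 [-4.2  3.7  2.9] 26.1
69.0 False 6.1 [-4.8  4.6  3.5] 26.5
68.0 False 5.3 [-4.3  3.6  2.4] 26.9
67.0 False 6.5 [-5.2  4.4  3.1] 27.3
66.0 False 9.4 [-8.1  5.   4. ] 27.7
65.65 False 9.5 [-7.4  6.6  2.9] 28.1
65.3 False 9.0 [-7.3  5.8  3.8] 28.5
64.95 False 9.5 [-7.9  5.6  3.9] 28.9
64.6 False 9.7 [-8.3  5.3  2.6] 29.3
64.25 False 11.8 [-9.3  7.8  4.2] 29.7
63.9 False 10.9 [-8.8  6.7  4.4] 30.1
63.55 False 11.7 [-9.8  6.5  4. ] 30.5
63.2 False 12.9 [-10.5   7.9   4.1] 30.9
62.85 False 12.5 [-9.9  8.   4.6] 31.3
62.5 False 13.6 [-10.9   8.5   3.8] 31.7
13.2 13.5 13.6 13.8 13.5 61.90000000000003 [ 0.56533229 -0.04515543  0.07650995] 33.2333
```

Run:
```python
from h import *
f0=np.load("f0.npy"); ph=float(np.load("ph.npy")); print("width",observe()["width"])
for i in range(6):
    t=np.mean([ft(ph,f0)[0] for _ in range(3)])
    if t>14.6: break
    ph-=.4; p,R=pull(ph); move_straight(p,R,max_speed=.02); sleep(.1); print(round(ph,2),round(ft(ph,f0)[0],1))
t0=observe()["time"]; L=[]
while observe()["time"]<t0+1.3: sleep(.05); L.append(round(ft(ph,f0)[0],1))
print(L,observe()["time"],observe()["width"])
np.save("ph.npy",ph)
for k in("scene","wrist"): save(cam(k),k+"6")
a=cv2.resize(load("scene6")["color"][180:300,130:290],(640,480),interpolation=2)
cv2.imwrite("pics/c6.png",a[:,:,::-1])
```

```text
width 0.02598429263262433
[np.float64(13.4), np.float64(14.1), np.float64(14.0), np.float64(14.5), np.float64(14.3), np.float64(14.5), np.float64(14.5), np.float64(14.9), np.float64(14.3), np.float64(13.5), np.float64(14.4), np.float64(15.0), np.float64(14.4), np.float64(14.0), np.float64(13.4), np.float64(14.1), np.float64(13.3), np.float64(14.2), np.float64(14.3), np.float64(14.0), np.float64(14.1), np.float64(14.5), np.float64(13.8), np.float64(14.1), np.float64(14.6), np.float64(14.3)] 34.5333 0.026244874171500614
```

View pics/c6.png

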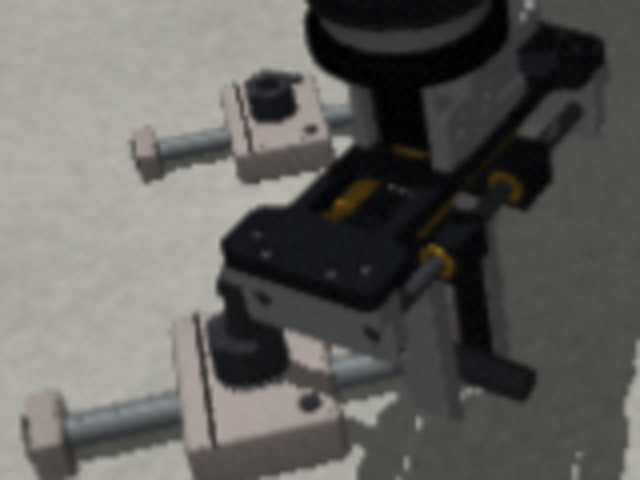

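The scene crop shows the key still seated in the head, with the finger bearing on the long arm. It held about 14.2 N for well over a second. I unload, lift off and check.

Run:
```python
from h import *
f0=np.load("f0.npy"); ph=float(np.load("ph.npy"))
for k in range(8):
    ph+=.8; p,R=pull(ph); move_straight(p,R,max_speed=.03); t=ft(ph,f0)[0]; print(round(ph,1),round(t,1))
    if abs(t)<1: break
ph+=1; p,R=pull(ph); move_straight(p,R,max_speed=.03); print(ft(ph,f0))
command_gripper(.055); print(ft(ph,f0))
print(move_straight(p+[0,0,.12],max_speed=.12,max_force=5)); print(observe()["ft_force"]-f0)
q,_=pull(ph,z=.32); q=q*[.8,.8,1]; reach([.40,.15,.32],np.diag([-1.,1,-1])); sleep(.3)
for k in("scene","top"): save(cam(k),k+"7")
c=load("top7"); print(observe()["time"])
X=cloud(c).reshape(-1,3); rel=X[:,:2]-S
m=(X[:,2]>.062)&(X[:,2]<.11)&(np.linalg.norm(rel,axis=1)<.16); r=rel[m]; L=np.linalg.norm(r,axis=1)
g=r[L>.05]; print(m.sum(),"phi",np.degrees(np.arctan2(*np.median(g,0)[::-1])),"len",L.max(),np.polyfit(L,X[m][:,2],1))
a=cv2.resize(load("scene7")["color"][180:300,130:290],(640,480),interpolation=2); cv2.imwrite("pics/c7.png",a[:,:,::-1])
```

```text
62.7 12.5
63.5 11.5
64.3 10.2
65.1 10.0
65.9 7.7
66.7 6.7
67.5 6.1
68.3 4.7
(np.float64(3.1970185194543186), array([-2.56364806,  2.26004555,  2.65072458]))
(np.float64(0.88942294244605), array([-0.72702669,  0.59220669,  0.13258078]))
False
[-1.33156193  0.3606022   0.17224138]
40.4333
580 phi 76.92488836821121 len 0.14700258917180636 [-0.10822262  0.08895136]
```

View pics/c7.png

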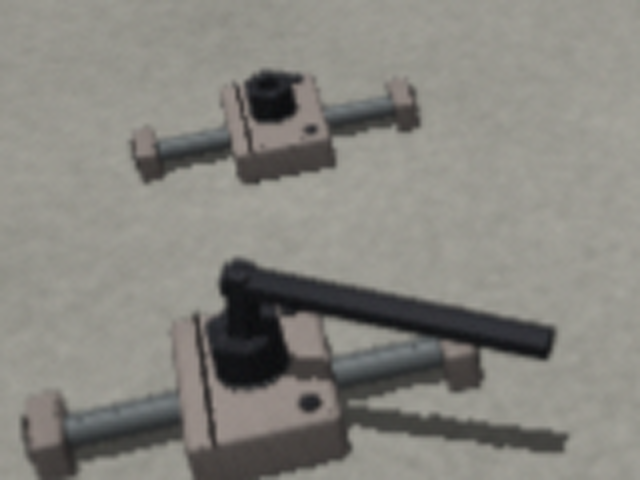

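```bash
python3 -c "
from h import *
hand_in(); print(observe()['time'])"
```

```text
the job is handed in; nothing more can be done
the job is handed in; nothing more can be done
```

The screw in the white clamp came up solid, and I left the key seated in it with its short arm down. The job is handed in at about 40 s of robot time.

- **Key and fit:** I took the smaller dark key out of the block and flipped it. The short arm went into the socket of the 90 × 70 mm clamp on the first try, and my last view shows it still seated to full depth, with the long arm drooping about 6°.
- **Turning:** I turned it clockwise with a finger on the long arm 118 mm out. It took a steady 5–6 N or so, then stiffened at the end.
- **Firm pull:** I held 13.3–15.0 N, about 14.2 N on average, for 1.3 s. That followed 1.5 s at about 13.5 N. So the pull ran slightly under 15 N. The highest reading was about 15 N, well short of straining.
- **Tightness:** The long arm now points at 76.9°, and I predicted 77.4° for fully tight. I could not read the screw's own angle, and the key has about 4° of play. The evidence that it is solid is the stiff rise in force, which fell back along the same line when I let go.
- **Other things:** The hand touched nothing but the key and is clear of everything. The last close view shows both clamps in place. I did not check every bystander one by one after the job.
- **Small disagreement:** The scene camera reads positions about 2–3 mm off from the top camera. I corrected for this by measuring the key relative to the socket.

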